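# Lids back on the bolt tin, cover held up off the bit tray

### The job

Lift the two nested lids together by the black knob that sticks up through the metal cover, lower them without dropping onto the wider open tin until the black inner lid is fully seated in its mouth with the cover still on it, and let go. Then take the metal cover alone by its collar and raise it level and straight up until its rim is above the top of the knob, so that the bits under it can be reached, and finish while still holding it there over the tin. The inner lid must stay seated and undisturbed, and both tins, the tape measure and the sanding block must stay where they are.

Things in the scene. Friction and masses are not known exactly. Their poses are not given: they have to be found in the camera images.
- tin: the wider open steel tin, a round can 90 mm across and 50 mm high, loose but heavy (about 0.8 kg), with two bolts lying in it; its round mouth is 84 mm across. Origin: centre of its underside, z up, standing on the bench.
- small_tin: the narrower open steel tin, 64 mm across and 50 mm high, empty; the lids do not fit it; leave it alone. Origin: centre of its underside.
- inner_lid: black round inner lid, about 0.16 kg, with driver bits standing on it, under the cover at first. Origin: centre of its underside; z up its axis. Plug 80 mm across with tapered foot, 0 to 8 mm up; flange 94 mm across, 8 to 11 mm; shoulder 80 mm across, to 16 mm. Fully seated, its flange lies on the tin's rim and its origin is 42 mm above the tin's, with 2 mm play all round.
- knob (a point): middle of the inner lid's black upright knob, 80 mm above that lid's origin on its axis. The knob is a cylinder 18 mm across, from 14 mm below to 14 mm above this point, on a thinner post; with the cover nested, the collar's top is 13 mm below this point. The lids are loosely nested: lifting the knob lifts both.
- cover: aluminium outer lid, about 0.12 kg, a round cap 92 mm across (85 mm inside), open below. Origin: centre of its lower rim; z up its axis. Top face 34 mm above the origin, with a collar on it. Nested, it rests freely on the inner lid's flange, its origin 11 mm above that lid's; raised 83 mm or more from there, its rim is above the knob's top.
- collar (a point): middle of the cover's collar, 45 mm above the cover's origin on its axis. The collar is an upright tube 40 mm across outside and 26 mm inside, from 11 mm below (the cover's top face) to 11 mm above this point; grip it from outside. The knob passes up through it with 4 mm play all round and, nested, stands 27 mm out of it.
- tape_measure: tape measure lying on the bench, 64 x 84 x 35 mm; bystander. Origin: centre of its underside.
- sanding_block: brown sanding block, 62 x 101 x 28 mm; bystander. Origin: centre of its underside.
Mind the look-alikes: they are no part of the job. Leave any yellow look-alike of the inner_lid alone.

How it is judged:
By the outcome, as a careful person would: the job done as asked, in the order asked, and still so for the second after the job is handed in, while the arm keeps its last pose, push and grip.
It also fails if it takes over 54 s, if anything falls off the work surface, if the arm or the gripper's body presses on something with over 40 N, if the wrist force passes 120 N, or if a joint passes its speed limit or range.

### The arm

A 6-joint arm with a two-finger parallel gripper is mounted at the origin on a cart in front of the work surface, level with it; the furniture and walls round the work are solid. World frame = base frame: x ahead of the robot, y to its left, z up, the work surface at z = 0. Lengths are in m, angles in degrees, forces in N, time in s.
With the tool pointing down it reaches from about 0.375 to 0.75 m from the base axis. Payload 9 kg.
Tool frame: the origin (TCP) lies between the finger pads; the fingertips stand 17 mm ahead of it and the grasp point (between the pads) lies 2 mm behind it; z points along the fingers, y is the direction in which the jaws open and shut (so a half turn about z gives the same grasp; the last joint's range is limited). The gripper opens to 85 mm and grips with 20 to 120 N. Pads are 22 mm wide; open, the fingers measure 114 mm over their backs; the gripper's body (76 mm by 85 mm) begins 54 mm behind the grasp point. The pads swing forward as they close: fully open they stand 13 mm farther back than shut.
Start: joints at [55.881, 5.964, 5.575, 89.605, 0, 77.527], TCP at [0.221, 0.558, 0.248] pointing down, gripper open.
Joint ranges: [-171.21, 171.21], [-48.23, 106.86], [-62.78, 66.21], [-105.2, 120.99], [-86.42, 89.51], [-180, 180]. Speed limits (degrees/s): [127.2, 127.2, 147.25, 180, 180, 180].

### API

Orientations are given as [roll, pitch, yaw] about the fixed x, y, z axes, in that order (R = Rz(yaw) Ry(pitch) Rx(roll)).
In Python, from bench import env, cams gives the robot as it stands.
- The arm moves only by the tool servo_tool, never from a script. Its argument "increments" is a list of rows, each a list of 7 numbers: the shift along the tool's x, y, z in m, then the turn, a rotation vector about the tool's x, y, z in rad, then the finger opening in m, from 0 to 0.0854. A call has 1 to 8 rows; each row is the pose to reach, as a shift and turn from the pose measured when the call began, along the tool's axes at that moment; what a row does not reach only later rows make up. A row lasts 1/10 s, in which the tool goes at most 50 mm and 8.59 degrees, less where a joint would pass 70% of its speed; a pose out of reach is approached as far as the arm can. A call with a gripper value outside its range is refused whole. The fingers move at their own pace and stop on an object; "grip_force" is the grip in N (left out, the last holds). Time passes only in rows, so rows that repeat a pose let the fingers close. It gives the time, the measured TCP pose, the force and the opening at its end, in the units of the state.
- env.get_state(): the state, without advancing time (a new reading comes with each control period).
- cams.snapshot(name): name is "scene" or "top" or "wrist"; returns the picture (480x640x3 uint8, blue, green, red); there is no depth.
- cams.camera_model(name): a dict with "vfov" (degrees; the focal length in pixels is half the picture's height over the tangent of half this angle, whatever the lens; pixels are square), "cx", "cy" (the principal point, pixels), "R" (3x3) and "t" (3): a world point X has camera coordinates R X + t. Camera axes: x right, y down, z forward; pixel columns grow to the right and rows downward; lengths in m; the calibration is good to about 2 mm. A picture is of the moment at which its call begins: read the wrist's pose just before it. camera_model takes no time and is no camera call; for the wrist camera it gives the pose at the moment of the call.
- env.sign_off(): hands the job in, once; it reports no verdict.
The state is a dict: "time": time; "q": joint angles; "qvel": joint speeds; "effort": joint torques, N m; "tcp_pos": TCP position; "tool_rot": TCP orientation; "wrist_force": force on the tool from outside, world axes, zero at the start; "torque": the same for the moment, N m; "gripper_width": finger opening in m.
Only numpy, scipy, OpenCV 4.12 (cv2) and the standard library are available. Lean on these libraries where they do the work, as an engineer would, in place of code of your own. Each camera call takes 0.05 s, during which the arm holds its last target. There are 200 camera calls.

## Working session

There is one attempt and no reset: what is moved stays moved. The work goes in short steps, Python scripts to look and compute and a tool call to move; the robot and the scene stay as the last step left them, time stands still between calls to the robot, and variables do not carry over. Pictures are saved under pics/ and viewed, about 8 in all and at most 12, crops included, and the job is handed in when it is done.

Besides the shell and the picture viewer there is one more tool, called after ">>>" as name([rows], argument=value, ...), one row to a line, values as JSON. servo_tool: Moves the arm, as the interface text tells. Its arguments: {"type":"object","properties":{"increments":{"type":"array","items":{"type":"array","items":{"type":"number"}}},"grip_force":{"type":"number"}},"required":["increments"]}

```bash
mkdir -p pics; ls; python3 - <<'E'
from bench import env,cams
import cv2,numpy as np
s=env.get_state();print(s)
for n in("scene","top","wrist"):
    m=cams.camera_model(n);print(n,m)
    cv2.imwrite(f"pics/{n}0.png",cams.snapshot(n))
E
```

```text
pics
{'time': 0.0, 'q': array([5.58824362e+01, 5.99940207e+00, 5.52685726e+00, 8.96066141e+01,
       6.24981549e-04, 7.75294798e+01]), 'qvel': array([-0.05780433, -0.00890158, -0.04094951,  0.02673379,  0.13680841,
        0.07053447]), 'effort': array([ 1.49938529e-03, -5.56933701e+01,  5.03648472e+01,  1.66824635e-02,
       -1.88865015e-04,  3.56140333e-06]), 'tcp_pos': array([0.22110678, 0.55742356, 0.24751238]), 'tool_rot': array([-1.79922844e+02, -1.77035870e-02,  1.58352944e+02]), 'wrist_force': array([-0.47462481,  0.50702804, -1.27566094]), 'torque': array([ 0.01713517, -0.02309382, -0.02942287]), 'gripper_width': 0.08561548656293178}
scene {'vfov': 50.05622803116453, 'cx': 314.8161407894142, 'cy': 238.46188540581738, 'R': array([[-7.97886758e-01, -6.02807350e-01,  1.39494096e-04],
       [-2.90598386e-01,  3.84438539e-01, -8.76218916e-01],
       [ 5.28137576e-01, -6.99164007e-01, -4.81913262e-01]]), 't': array([0.37865931, 0.27610863, 0.59001782])}
top {'vfov': 56.08229446151324, 'cx': 326.0427363217364, 'cy': 241.48011330191702, 'R': array([[-0.02166506, -0.99950703,  0.02272272],
       [-0.99952707,  0.02115818, -0.02231524],
       [ 0.02182347, -0.02319544, -0.99949273]]), 't': array([-0.07875356,  0.53920475,  0.95573442])}
wrist {'vfov': 64.96018103130328, 'cx': 320.2494944464177, 'cy': 236.42385118270104, 'R': array([[ 3.68426959e-01,  9.29656422e-01, -7.15862365e-04],
       [ 8.83675239e-01, -3.49965030e-01,  3.10873848e-01],
       [ 2.88755342e-01, -1.15166896e-01, -9.50450913e-01]]), 't': array([-0.60114395, -0.04040126,  0.38091223])}
```

View pics/top0.png

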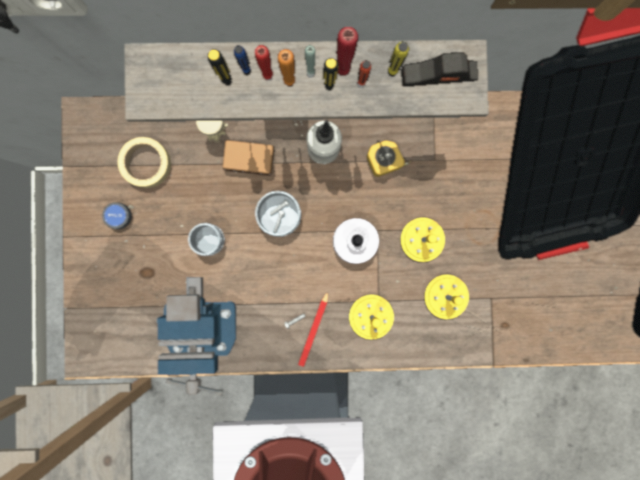

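View pics/scene0.png

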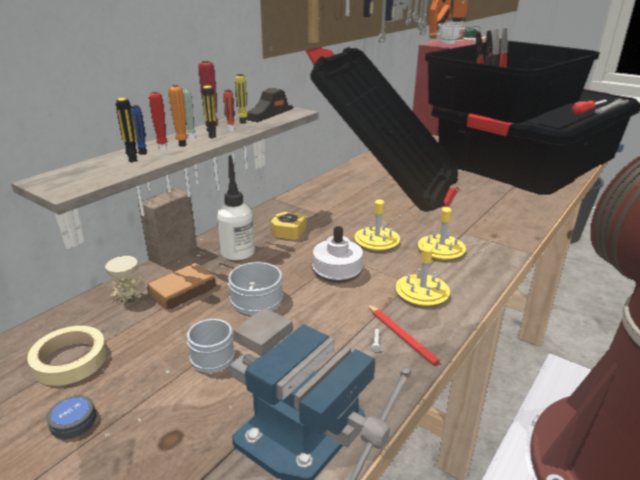

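Top view: cover at (357,240), wide tin at (278,213), small tin (206,240), tape measure (386,157), sanding block (249,157), three yellow look-alikes to the right of and below the cover, and the bottle at (325,140). The arm is out of frame.

```bash
cat > h.py <<'E'
from bench import env,cams
import cv2,numpy as np
from scipy.spatial.transform import Rotation as Ro
def K(m): return 240/np.tan(np.radians(m["vfov"]/2))
def ray(m,u,v):
    R=m["R"];c=-R.T@m["t"];d=R.T@np.array([(u-m["cx"])/K(m),(v-m["cy"])/K(m),1]);return c,d
def onz(m,u,v,z):
    c,d=ray(m,u,v);return c+d*(z-c[2])/d[2]
def proj(m,X):
    p=m["R"]@np.array(X)+m["t"];return p[:2]/p[2]*K(m)+[m["cx"],m["cy"]]
E
python3 - <<'E'
from h import *
m=cams.camera_model("top");im=cv2.imread("pics/top0.png")
for n,u,v,z in [("knob",357,240,.094),("cover",356,241,.045),("tin",278,214,.05),("small",206,239,.05),("bottle base",325,147,.05),("bottletip",325,128,.2),("y1",423,240,.01),("y2",447,297,.01),("y3",372,317,.01),("tape",386,157,.035),("block",249,157,.028),("vice",197,335,.1)]:
    print(n,onz(m,u,v,z).round(3))
cv2.imwrite("pics/crop.png",cv2.resize(im[170:290,230:410],None,fx=4,fy=4,interpolation=2))
w=cams.camera_model("wrist");print("wrist cam",-w["R"].T@w["t"])
E
```

```text
knob [ 0.537 -0.149  0.094]
cover [ 0.536 -0.151  0.045]
tin [0.595 0.007 0.05 ]
small [0.547 0.154 0.05 ]
bottle base [ 0.73  -0.091  0.05 ]
bottletip [ 0.728 -0.088  0.2  ]
y1 [ 0.536 -0.298  0.01 ]
y2 [ 0.413 -0.346  0.01 ]
y3 [ 0.375 -0.184  0.01 ]
tape [ 0.711 -0.219  0.035]
block [0.717 0.067 0.028]
vice [0.362 0.162 0.1  ]
wrist cam [0.14720208 0.58860637 0.37427107]
```

View pics/crop.png

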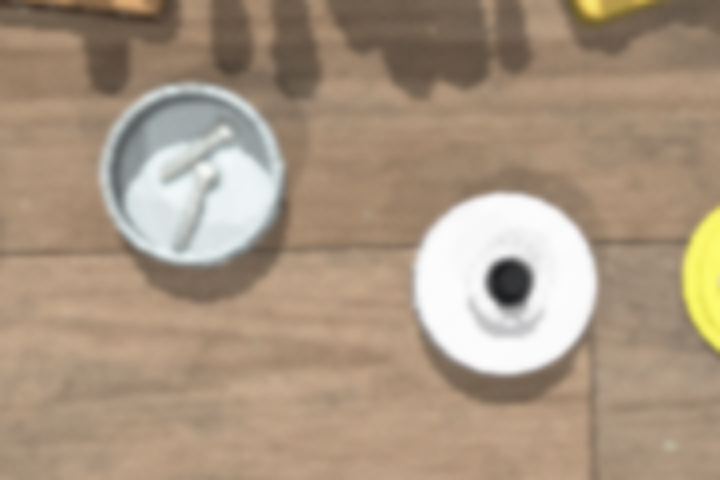

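>>> servo_tool([
  [-0.034, -0.034, 0, 0, 0, -0.05, 0.085],
  [-0.068, -0.068, 0, 0, 0, -0.1, 0.085],
  [-0.102, -0.101, 0, 0, 0, -0.15, 0.085],
  [-0.137, -0.135, 0, 0, 0, -0.2, 0.085],
  [-0.171, -0.168, 0, 0, 0, -0.25, 0.085],
  [-0.206, -0.202, 0, 0, 0, -0.3, 0.085],
  [-0.24, -0.236, 0, 0, 0, -0.35, 0.085],
  [-0.277, -0.27, 0, 0, 0, -0.378, 0.085],
], grip_force=30)

```text
time: 0.95
tcp_pos: [0.3791, 0.2029, 0.2479]
tool_rot: [-180.0, -0.0, -179.8]
wrist_force: [1.2, 0.8, -0.0]
gripper_width: 0.0856
```

>>> servo_tool([
  [-0.019, -0.043, 0, 0, 0, 0, 0.085],
  [-0.039, -0.087, 0, 0, 0, 0, 0.085],
  [-0.059, -0.131, 0, 0, 0, 0, 0.085],
  [-0.078, -0.175, 0, 0, 0, 0, 0.085],
  [-0.098, -0.219, 0, 0, 0, 0, 0.085],
  [-0.118, -0.263, 0, 0, 0, 0, 0.085],
  [-0.138, -0.307, 0, 0, 0, 0, 0.085],
  [-0.158, -0.352, 0, 0, 0, 0, 0.085],
])

```text
time: 1.75
tcp_pos: [0.5384, -0.1507, 0.2479]
tool_rot: [-180.0, -0.0, -179.9]
wrist_force: [0.3, 0.9, 1.2]
gripper_width: 0.0844
```

```bash
python3 - <<'E'
from h import *
s=env.get_state();m=cams.camera_model("wrist");im=cams.snapshot("wrist");cv2.imwrite("pics/w1.png",im)
print(s["tcp_pos"],s["tool_rot"],s["q"].round(1));print(proj(m,[.537,-.149,.094]),proj(m,[s["tcp_pos"][0],s["tcp_pos"][1],.094]))
print(m)
E
```

```text
[ 0.53842712 -0.1506938   0.24787317] [-1.79970128e+02 -1.15557434e-02 -1.79865785e+02] [-29.   -1.2  -1.8  89.4  -0.  -29.2]
[320.32546391 219.70621187] [318.12793328 221.48127486]
{'vfov': 64.96018103130328, 'cx': 320.2494944464177, 'cy': 236.42385118270104, 'R': array([[-2.84892703e-03,  9.99995799e-01,  5.35150806e-04],
       [ 9.50334669e-01,  2.54089545e-03,  3.11219473e-01],
       [ 3.11216805e-01,  1.39521393e-03, -9.50337915e-01]]), 't': array([ 0.15053755, -0.55210324,  0.21327834])}
```

View pics/w1.png

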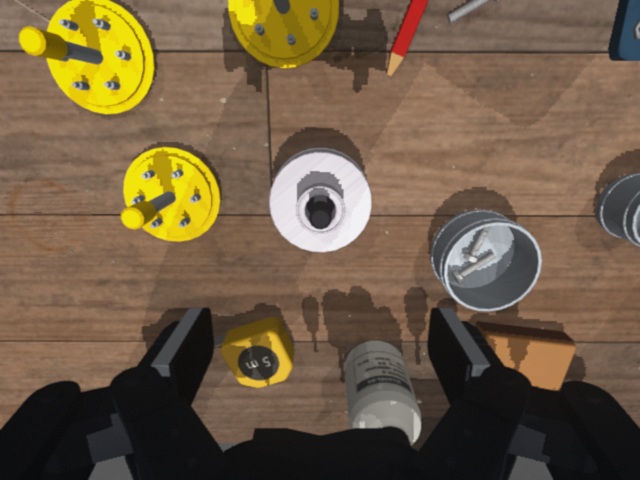

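Wrist view: cover at (320,200) with the black knob at about (320,212); tin mouth ellipse about (497,265). No obstacles sit beside the knob.

```bash
python3 - <<'E'
from h import *
m=cams.camera_model("wrist");im=cv2.imread("pics/w1.png")
g=im.max(2)
c=im[170:250,270:375]
k=((g<60)*255).astype(np.uint8);k[:185]=0;k[240:]=0;k[:,:300]=0;k[:,345:]=0
ys,xs=np.where(k>0);print("dark",xs.min(),xs.max(),ys.min(),ys.max())
for y in range(ys.min(),ys.max()+1): r=xs[ys==y]; print(y,r.min(),r.max(),end='; ')
# predicted outlines drawn on view
v=cv2.resize(im[130:330,250:560],None,fx=2.5,fy=2.5,interpolation=cv2.INTER_CUBIC)
def circ(x,y,z,r,col):
    p=np.array([proj(m,[x+r*np.cos(a),y+r*np.sin(a),z]) for a in np.linspace(0,6.28,60)])
    cv2.polylines(v,[(((p-[250,130]+.5)*2.5)).astype(int)],True,col,1)
    return p
x,y=.537,-.149
for z,r,c in((.094,.009,(0,0,255)),(.067,.020,(0,255,0)),(.045,.046,(255,0,0))): circ(x,y,z,r,c)
circ(.595,.007,.05,.045,(0,0,255));circ(.595,.007,.05,.042,(0,255,0))
cv2.imwrite("pics/w1c.png",v)
E
```

```text
dark 307 333 197 227
197 313 327; 198 311 328; 199 310 329; 200 310 330; 201 309 331; 202 308 332; 203 307 332; 204 307 333; 205 307 333; 206 307 333; 207 307 333; 208 307 333; 209 307 332; 210 308 332; 211 308 331; 212 309 331; 213 310 331; 214 310 331; 215 310 331; 216 309 331; 217 309 331; 218 309 330; 219 309 330; 220 310 330; 221 311 329; 222 311 329; 223 312 328; 224 312 327; 225 314 326; 226 315 325; 227 316 322;
```

View pics/w1c.png

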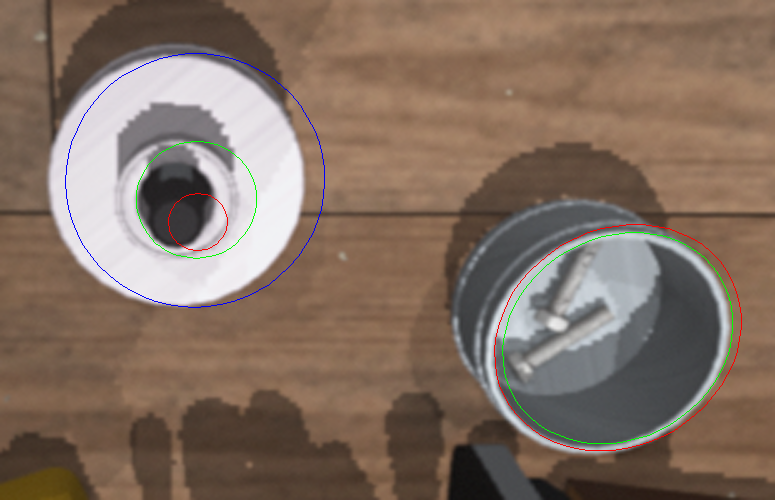

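```bash
python3 - <<'E'
from h import *
for i in range(2):
    s=env.get_state();m=cams.camera_model("wrist");im=cams.snapshot("wrist")
    print(s["tcp_pos"],s["time"],s["qvel"].round(2))
cv2.imwrite("pics/w2.png",im)
print(proj(m,[.537,-.149,.094]))
def centre(mask,zz,name):
    cs,_=cv2.findContours(mask,cv2.RETR_EXTERNAL,cv2.CHAIN_APPROX_NONE);c=max(cs,key=cv2.contourArea)
    e=cv2.fitEllipse(cv2.convexHull(c));print(name,e,onz(m,*e[0],zz));return e
# knob top: rows of dark blob -> lower circle; fit with lower contour points
g=im.max(2);k=((g<60)*255).astype(np.uint8);t=np.zeros_like(k);t[185:240,295:350]=k[185:240,295:350]
ys,xs=np.where(t>0);print(ys.min(),ys.max())
P=np.array([onz(m,x,y,.094)[:2] for y in range(ys.max()-9,ys.max()+1) for x in(xs[ys==y].min()-.5,xs[ys==y].max()+.5)])
from scipy.optimize import least_squares as ls
f=ls(lambda q:np.hypot(*(P-q[:2]).T)-.009,[.537,-.149]);print("knob top",f.x,np.abs(f.fun).max())
hsv=cv2.cvtColor(im,cv2.COLOR_BGR2HSV);w=((hsv[...,2]>190)&(hsv[...,1]<50)).astype(np.uint8)*255
t=np.zeros_like(w);t[130:265,255:390]=w[130:265,255:390];centre(t,.045,"cover top")
t=np.zeros_like(w);b=((hsv[...,1]<60)).astype(np.uint8)*255
t[195:325,425:550]=b[195:325,425:550]
cv2.imwrite("pics/tinmask.png",t)
E
```

```text
[ 0.54012877 -0.15682216  0.24566524] 1.8 [ 3.56 -3.86 -5.63  0.1   0.45  6.08]
[ 0.53881563 -0.15349545  0.24579025] 1.85 [ 3.76 -4.43 -3.34  2.86  1.21  3.08]
[323.99129672 220.40525984]
197 228
knob top [ 0.53398093 -0.14932756] 0.0008377185493561694
cover top ((323.373779296875, 202.6051025390625), (99.35174560546875, 101.76367950439453), 90.0218505859375) [ 0.53426967 -0.14906217  0.045     ]
```

```bash
cat >> h.py <<'E'
from scipy.optimize import least_squares
def rim(im,m,x,y,z,r,angs,w=.007,ch=1):
    """points of strongest edge near a circle on plane z -> fitted centre (fixed radius)"""
    a=cv2.cvtColor(im,cv2.COLOR_BGR2HSV)[...,ch].astype(np.float32);a=cv2.GaussianBlur(a,(3,3),0)
    rr=np.arange(r-w,r+w,.0003);P=[]
    for t in np.radians(angs):
        u=np.array([proj(m,[x+q*np.cos(t),y+q*np.sin(t),z]) for q in rr],np.float32)
        v=cv2.remap(a,u[None,:,0],u[None,:,1],cv2.INTER_LINEAR)[0]
        d=np.gradient(cv2.GaussianBlur(v[None],(9,1),2)[0]);i=np.argmax(np.abs(d));P.append([x+rr[i]*np.cos(t),y+rr[i]*np.sin(t)])
    P=np.array(P);f=least_squares(lambda q:np.hypot(*(P-q[:2]).T)-r,[x,y],loss="soft_l1",f_scale=.0005)
    g=least_squares(lambda q:np.hypot(*(P-q[:2]).T)-q[2],[x,y,r],loss="soft_l1",f_scale=.0005)
    return f.x.round(4),g.x.round(4),np.median(np.abs(f.fun)).round(4)
E
python3 - <<'E'
from h import *
A=list(range(-30,121,6));F=range(0,360,8)
m=cams.camera_model("top");im=cams.snapshot("top")
print("top tin",rim(im,m,.595,.007,.05,.045,F))
print("top cover",rim(im,m,.536,-.15,.045,.046,F))
for i in range(3):
    m=cams.camera_model("wrist");im=cams.snapshot("wrist")
s=env.get_state();print(s["tcp_pos"],s["qvel"].round(2))
print("w tin",rim(im,m,.595,.007,.05,.045,A))
print("w cover",rim(im,m,.535,-.149,.045,.046,A))
cv2.imwrite("pics/w3.png",im)
E
```

```text
top tin (array([0.5953, 0.0074]), array([0.596 , 0.0079, 0.0478]), np.float64(0.0028))
top cover (array([ 0.5354, -0.1517]), array([ 0.5343, -0.151 ,  0.0476]), np.float64(0.0034))
[ 0.53782965 -0.14768055  0.24845874] [ 0.35 -0.51  0.02 -0.12 -0.01 -0.1 ]
w tin (array([0.5962, 0.0117]), array([0.596 , 0.0115, 0.0452]), np.float64(0.0002))
w cover (array([ 0.536 , -0.1492]), array([ 0.5359, -0.1493,  0.0461]), np.float64(0.0001))
```

>>> servo_tool([
  [-0.014, 0.04, 0, 0, 0, 0, 0.085],
  [-0.028, 0.08, 0, 0, 0, 0, 0.085],
  [-0.043, 0.12, 0, 0, 0, 0, 0.085],
  [-0.058, 0.158, 0, 0, 0, 0, 0.085],
  [-0.058, 0.158, 0, 0, 0, 0, 0.085],
  [-0.058, 0.158, 0, 0, 0, 0, 0.085],
  [-0.058, 0.158, 0, 0, 0, 0, 0.085],
  [-0.058, 0.158, 0, 0, 0, 0, 0.085],
])

```text
time: 2.9
tcp_pos: [0.5949, 0.0099, 0.2486]
tool_rot: [-180.0, 0.0, -179.8]
wrist_force: [0.7, -0.6, -0.2]
gripper_width: 0.0851
```

```bash
python3 - <<'E'
from h import *
A=list(range(-80,81,6))
m=cams.camera_model("wrist");im=cams.snapshot("wrist")
s=env.get_state();print(s["tcp_pos"],s["qvel"].round(2))
print("w tin",rim(im,m,.595,.009,.05,.045,A))
print("tin inner",rim(im,m,.595,.009,.05,.042,A,w=.002,ch=2))
cv2.imwrite("pics/w4.png",im)
m=cams.camera_model("wrist");im=cams.snapshot("wrist");print("w tin",rim(im,m,.595,.009,.05,.045,A))
im=cv2.imread("pics/w3.png")
E
```

```text
[0.59496543 0.00971923 0.24856644] [-0.13  0.23  0.12 -0.12  0.18 -0.05]
w tin (array([0.5962, 0.0109]), array([0.5957, 0.011 , 0.0455]), np.float64(0.0001))
tin inner (array([0.5953, 0.0099]), array([0.5939, 0.0095, 0.0432]), np.float64(0.0003))
w tin (array([0.5962, 0.0109]), array([0.5957, 0.0109, 0.0454]), np.float64(0.0001))
```

>>> servo_tool([
  [0.015, -0.04, 0, 0, 0, 0, 0.085],
  [0.03, -0.08, 0, 0, 0, 0, 0.085],
  [0.045, -0.12, 0, 0, 0, 0, 0.07],
  [0.059, -0.159, 0, 0, 0, 0, 0.06],
  [0.059, -0.159, 0.03, 0, 0, 0, 0.06],
  [0.059, -0.159, 0.06, 0, 0, 0, 0.06],
  [0.059, -0.159, 0.09, 0, 0, 0, 0.06],
  [0.059, -0.159, 0.09, 0, 0, 0, 0.06],
])

```text
time: 3.8
tcp_pos: [0.534, -0.149, 0.1545]
tool_rot: [179.9, -0.3, -179.9]
wrist_force: [-1.1, -0.0, -0.1]
gripper_width: 0.0598
```

>>> servo_tool([
  [0, 0, 0.0, 0, 0, 0, 0.06],
  [0, 0, 0.0, 0, 0, 0, 0.06],
  [0, 0, 0.0, 0, 0, 0, 0.06],
])

```text
time: 4.1
tcp_pos: [0.5347, -0.1495, 0.1562]
tool_rot: [179.9, -0.2, -179.9]
wrist_force: [0.5, -0.2, 0.1]
gripper_width: 0.06
```

```bash
python3 - <<'E'
from h import *
m=cams.camera_model("wrist");im=cams.snapshot("wrist")
s=env.get_state();print(s["tcp_pos"],s["tool_rot"],s["gripper_width"])
print("w cover",rim(im,m,.536,-.149,.045,.046,list(range(-50,51,5))))
cv2.imwrite("pics/w5.png",im)
E
```

```text
[ 0.53469425 -0.1494165   0.15605871] [ 179.92281458   -0.19823731 -179.93556851] 0.05978780930707725
w cover (array([ 0.536 , -0.1494]), array([ 0.536 , -0.1494,  0.046 ]), np.float64(0.0001))
```

View pics/w5.png

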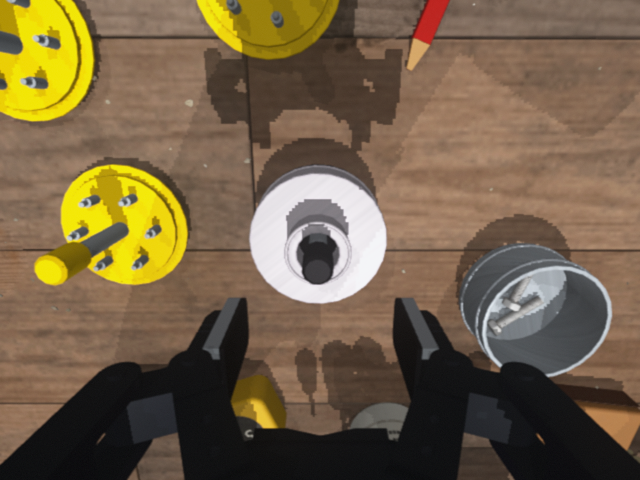

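Knob (318,265) is centred between the fingers; cover centre agrees at (0.536, -0.1494). Descending and gripping.

>>> servo_tool([
  [-0.0013, 0, 0.015, 0, 0.0035, 0, 0.06],
  [-0.0013, 0, 0.03, 0, 0.0035, 0, 0.06],
  [-0.0013, 0, 0.045, 0, 0.0035, 0, 0.06],
  [-0.0013, 0, 0.055, 0, 0.0035, 0, 0.06],
  [-0.0013, 0, 0.063, 0, 0.0035, 0, 0.06],
  [-0.0013, 0, 0.069, 0, 0.0035, 0, 0.06],
  [-0.0013, 0, 0.069, 0, 0.0035, 0, 0.06],
  [-0.0013, 0, 0.069, 0, 0.0035, 0, 0.06],
], grip_force=50)

```text
time: 4.95
tcp_pos: [0.5359, -0.1494, 0.0873]
tool_rot: [179.9, -0.4, -179.9]
wrist_force: [-0.1, -0.0, 0.3]
gripper_width: 0.0599
```

>>> servo_tool([
  [0, 0, 0, 0, 0, 0, 0.045],
  [0, 0, 0, 0, 0, 0, 0.035],
  [0, 0, 0, 0, 0, 0, 0.028],
  [0, 0, 0, 0, 0, 0, 0.024],
  [0, 0, 0, 0, 0, 0, 0.02],
  [0, 0, 0, 0, 0, 0, 0.017],
  [0, 0, 0, 0, 0, 0, 0.01],
  [0, 0, 0, 0, 0, 0, 0.005],
])

```text
time: 5.75
tcp_pos: [0.5361, -0.1497, 0.0875]
tool_rot: [180.0, -0.4, -179.9]
wrist_force: [0.4, -1.7, 0.9]
gripper_width: 0.0163
```

>>> servo_tool([
  [0, 0, 0, 0, 0, 0, 0.0],
  [0, 0, 0, 0, 0, 0, 0.0],
  [0, 0, 0, 0, 0, 0, 0.0],
  [0, 0, 0, 0, 0, 0, 0.0],
])

```text
time: 6.15
tcp_pos: [0.5361, -0.1497, 0.0876]
tool_rot: [180.0, -0.4, -179.9]
wrist_force: [0.7, -2.9, 0.4]
gripper_width: 0.0162
```

>>> servo_tool([
  [0, 0, -0.004, 0, 0, 0, 0.0],
  [0, 0, -0.01, 0, 0, 0, 0.0],
  [0, 0, -0.02, 0, 0, 0, 0.0],
  [0, 0, -0.035, 0, 0, 0, 0.0],
  [0, 0, -0.05, 0, 0, 0, 0.0],
  [0, 0, -0.065, 0, 0, 0, 0.0],
  [0, 0, -0.08, 0, 0, 0, 0.0],
  [0, 0, -0.08, 0, 0, 0, 0.0],
])

```text
time: 6.95
tcp_pos: [0.5379, -0.1504, 0.1707]
tool_rot: [-179.9, -0.1, -179.9]
wrist_force: [0.0, -0.3, -1.8]
gripper_width: 0.0163
```

>>> servo_tool([
  [0, 0, 0, 0, 0, 0, 0.0],
  [0, 0, 0, 0, 0, 0, 0.0],
  [0, 0, 0, 0, 0, 0, 0.0],
])

```text
time: 7.25
tcp_pos: [0.5375, -0.1502, 0.17]
tool_rot: [-180.0, -0.2, -179.9]
wrist_force: [-0.0, 0.7, -3.1]
gripper_width: 0.0161
```

```bash
python3 - <<'E'
from h import *
m=cams.camera_model("wrist");im=cams.snapshot("wrist")
s=env.get_state();t=s["tcp_pos"];print(t,s["tool_rot"],s["gripper_width"],s["wrist_force"])
dz=t[2]-.0876
print("w cover",rim(im,m,.536,-.149,.045+dz,.046,list(range(-50,51,5))))
cv2.imwrite("pics/w6.png",im)
cv2.imwrite("pics/s6.png",cams.snapshot("scene")[150:350,200:460])
E
```

```text
[ 0.53750286 -0.15021246  0.16997613] [-179.95222469   -0.20616612 -179.94225999] 0.015778741417955613 [ 0.24847408  0.97150019 -2.46240397]
w cover (array([ 0.5379, -0.1488]), array([ 0.5384, -0.1488,  0.0455]), np.float64(0.0005))
```

View pics/w6.png

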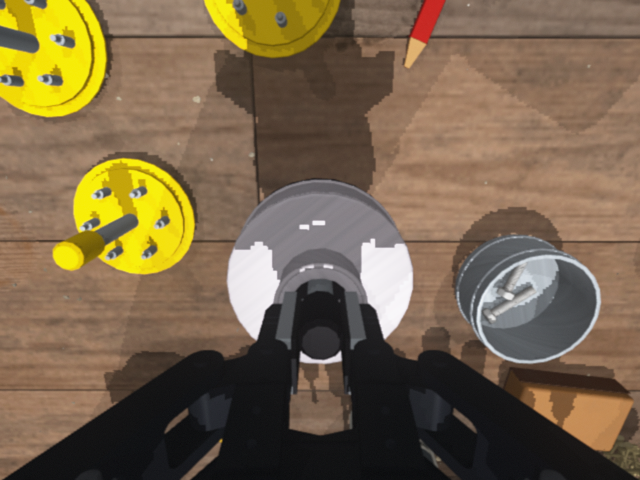

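Knob held at (320,340), with the cover lifted along with it. Carrying over the tin.

>>> servo_tool([
  [-0.006, 0.016, 0, 0, 0, 0, 0],
  [-0.015, 0.042, 0, 0, 0, 0, 0],
  [-0.025, 0.07, 0, 0, 0, 0, 0],
  [-0.036, 0.1, 0, 0, 0, 0, 0],
  [-0.047, 0.13, 0, 0, 0, 0, 0],
  [-0.055, 0.152, 0, 0, 0, 0, 0],
  [-0.0585, 0.161, 0, 0, 0, 0, 0],
  [-0.0585, 0.161, 0, 0, 0, 0, 0],
])

```text
time: 8.15
tcp_pos: [0.5958, 0.0117, 0.1692]
tool_rot: [-180.0, -0.2, -179.8]
wrist_force: [0.2, -0.1, -2.6]
gripper_width: 0.016
```

>>> servo_tool([
  [0, 0, 0, 0, 0, 0, 0.0],
  [0, 0, 0, 0, 0, 0, 0.0],
  [0, 0, 0, 0, 0, 0, 0.0],
  [0, 0, 0, 0, 0, 0, 0.0],
])

```text
time: 8.55
tcp_pos: [0.5957, 0.011, 0.1693]
tool_rot: [-180.0, -0.2, -179.9]
wrist_force: [-0.6, -0.0, -2.3]
gripper_width: 0.0163
```

```bash
python3 - <<'E'
from h import *
m=cams.camera_model("wrist");im=cams.snapshot("wrist")
s=env.get_state();t=s["tcp_pos"];print(t,s["tool_rot"],s["gripper_width"],s["wrist_force"],s["qvel"].round(2))
cv2.imwrite("pics/w7.png",im)
E
```

```text
[0.59575874 0.01116049 0.16931034] [-179.9543289    -0.23696597 -179.89229914] 0.01613222120542877 [-0.3971136  -0.11323633 -2.81650629] [0.19 0.06 0.13 0.07 0.06 0.03]
```

>>> servo_tool([
  [0, 0, 0.005, 0, 0, 0, 0],
  [0, 0, 0.012, 0, 0, 0, 0],
  [0, 0, 0.019, 0, 0, 0, 0],
  [0, 0, 0.025, 0, 0, 0, 0],
  [0, 0, 0.028, 0, 0, 0, 0],
  [0, 0, 0.028, 0, 0, 0, 0],
  [0, 0, 0.028, 0, 0, 0, 0],
  [0, 0, 0.028, 0, 0, 0, 0],
])

```text
time: 9.4
tcp_pos: [0.5959, 0.0111, 0.1417]
tool_rot: [-179.9, -0.2, -179.9]
wrist_force: [-0.5, -0.9, -3.8]
gripper_width: 0.0163
```

```bash
python3 - <<'E'
from h import *
m=cams.camera_model("wrist");im=cams.snapshot("wrist")
s=env.get_state();t=s["tcp_pos"];print(t,s["tool_rot"],s["wrist_force"],s["qvel"].round(2))
a=cv2.resize(im[200:420,200:440],None,fx=2,fy=2);sc=cams.snapshot("scene")[220:330,200:320]
b=cv2.resize(sc,None,fx=2.6,fy=4)[:440];cv2.imwrite("pics/c8.png",np.hstack([a,b]))
E
```

```text
[0.59589379 0.01112326 0.14172958] [-179.94652883   -0.20066218 -179.88837927] [ 0.02340107  0.47540885 -2.45376633] [ 0.02  0.02 -0.08 -0.07  0.02 -0.02]
```

View pics/c8.png

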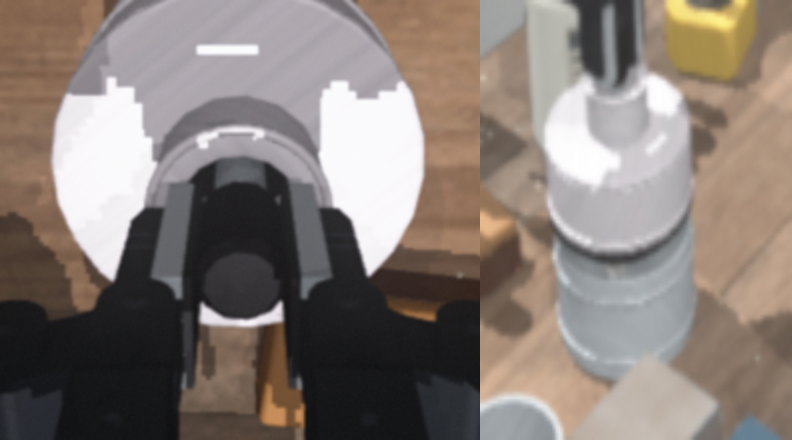

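Scene crop shows the black flange just above the tin, roughly concentric. Lowering gently while watching the force.

>>> servo_tool([
  [0, 0, 0.0015, 0, 0, 0, 0],
  [0, 0, 0.003, 0, 0, 0, 0],
  [0, 0, 0.0045, 0, 0, 0, 0],
  [0, 0, 0.006, 0, 0, 0, 0],
  [0, 0, 0.007, 0, 0, 0, 0],
  [0, 0, 0.007, 0, 0, 0, 0],
])

```text
time: 10.1
tcp_pos: [0.5957, 0.0111, 0.1345]
tool_rot: [-179.9, -0.2, -179.9]
wrist_force: [0.3, 0.0, -2.8]
gripper_width: 0.0161
```

>>> servo_tool([
  [0, 0, 0.001, 0, 0, 0, 0],
  [0, 0, 0.002, 0, 0, 0, 0],
  [0, 0, 0.003, 0, 0, 0, 0],
  [0, 0, 0.003, 0, 0, 0, 0],
])

```text
time: 10.5
tcp_pos: [0.5957, 0.0111, 0.1313]
tool_rot: [-179.9, -0.2, -179.9]
wrist_force: [0.1, 0.5, -4.0]
gripper_width: 0.0161
```

>>> servo_tool([
  [0, 0, 0.001, 0, 0, 0, 0],
  [0, 0, 0.0015, 0, 0, 0, 0],
  [0, 0, 0.002, 0, 0, 0, 0],
  [0, 0, 0.002, 0, 0, 0, 0],
])

```text
time: 10.9
tcp_pos: [0.5958, 0.0109, 0.1296]
tool_rot: [-179.9, -0.2, -179.9]
wrist_force: [-1.1, -1.5, -0.2]
gripper_width: 0.0163
```

>>> servo_tool([
  [0, 0, 0.0004, 0, 0, 0, 0],
  [0, 0, 0.0004, 0, 0, 0, 0],
  [0, 0, 0.0004, 0, 0, 0, 0],
])

```text
time: 11.2
tcp_pos: [0.596, 0.0109, 0.1295]
tool_rot: [-179.9, -0.2, -179.9]
wrist_force: [-0.6, -0.3, 1.0]
gripper_width: 0.0163
```

Seated: contact came at the expected height (lid origin about 42 mm). Releasing.

>>> servo_tool([
  [0, 0, 0, 0, 0, 0, 0.02],
  [0, 0, 0, 0, 0, 0, 0.024],
  [0, 0, 0, 0, 0, 0, 0.03],
  [0, 0, 0, 0, 0, 0, 0.038],
  [0, 0, 0, 0, 0, 0, 0.046],
  [0, 0, 0, 0, 0, 0, 0.055],
  [0, 0, 0, 0, 0, 0, 0.062],
  [0, 0, 0, 0, 0, 0, 0.062],
])

```text
time: 12.0
tcp_pos: [0.596, 0.0109, 0.1296]
tool_rot: [-179.9, -0.2, -179.9]
wrist_force: [-0.3, -0.0, -0.5]
gripper_width: 0.0622
```

```bash
python3 - <<'E'
from h import *
m=cams.camera_model("wrist");im=cams.snapshot("wrist")
s=env.get_state();t=s["tcp_pos"];print(t,s["tool_rot"],s["wrist_force"],s["gripper_width"])
print("cover",rim(im,m,.596,.011,.087,.046,list(range(-40,41,4)),w=.005))
a=cv2.resize(im[200:420,200:440],None,fx=2,fy=2);sc=cams.snapshot("scene")[220:330,200:320]
b=cv2.resize(sc,None,fx=4,fy=4)[:440];cv2.imwrite("pics/c9.png",np.hstack([a,b])[:, :800])
E
```

```text
[0.59597415 0.01084354 0.12955554] [-1.79920830e+02 -1.77867405e-01 -1.79901675e+02] [0.18687364 0.52055151 0.85749444] 0.06203345295454079
cover (array([0.5958, 0.0117]), array([0.5954, 0.0117, 0.0464]), np.float64(0.0001))
```

View pics/c9.png

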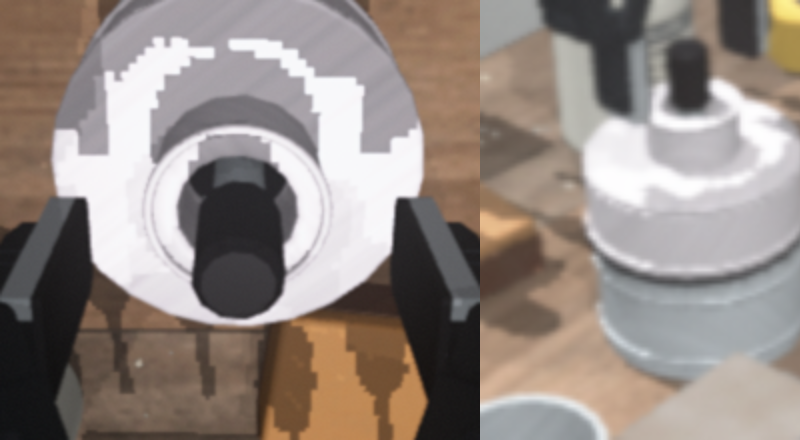

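Seated: the flange lies on the tin's rim, the cover is on it, and the knob is inside the collar. Lowering around the collar with a 0.8 mm centring shift.

>>> servo_tool([
  [0, 0.0008, 0.003, 0, 0, 0, 0.062],
  [0, 0.0008, 0.008, 0, 0, 0, 0.062],
  [0, 0.0008, 0.013, 0, 0, 0, 0.062],
  [0, 0.0008, 0.018, 0, 0, 0, 0.06],
  [0, 0.0008, 0.022, 0, 0, 0, 0.058],
  [0, 0.0008, 0.024, 0, 0, 0, 0.056],
  [0, 0.0008, 0.024, 0, 0, 0, 0.054],
  [0, 0.0008, 0.024, 0, 0, 0, 0.052],
], grip_force=40)

```text
time: 12.9
tcp_pos: [0.5959, 0.0116, 0.1057]
tool_rot: [-179.9, -0.2, -179.9]
wrist_force: [0.1, 0.3, 0.1]
gripper_width: 0.0523
```

>>> servo_tool([
  [0, 0, 0, 0, 0, 0, 0.049],
  [0, 0, 0, 0, 0, 0, 0.046],
  [0, 0, 0, 0, 0, 0, 0.044],
  [0, 0, 0, 0, 0, 0, 0.042],
  [0, 0, 0, 0, 0, 0, 0.04],
  [0, 0, 0, 0, 0, 0, 0.038],
  [0, 0, 0, 0, 0, 0, 0.034],
  [0, 0, 0, 0, 0, 0, 0.03],
])

```text
time: 13.7
tcp_pos: [0.5962, 0.0115, 0.1062]
tool_rot: [-179.9, -0.1, -179.9]
wrist_force: [-1.5, -1.7, 5.7]
gripper_width: 0.0382
```

>>> servo_tool([
  [0, 0, 0, 0, 0, 0, 0.02],
  [0, 0, 0, 0, 0, 0, 0.02],
  [0, 0, 0, 0, 0, 0, 0.02],
])

```text
time: 14.0
tcp_pos: [0.5962, 0.0114, 0.1062]
tool_rot: [-179.9, -0.1, -179.9]
wrist_force: [-1.2, -1.4, 3.6]
gripper_width: 0.038
```

>>> servo_tool([
  [0, 0, -0.002, 0, 0, 0, 0.02],
  [0, 0, -0.005, 0, 0, 0, 0.02],
  [0, 0, -0.009, 0, 0, 0, 0.02],
  [0, 0, -0.013, 0, 0, 0, 0.02],
  [0, 0, -0.018, 0, 0, 0, 0.02],
  [0, 0, -0.022, 0, 0, 0, 0.02],
  [0, 0, -0.025, 0, 0, 0, 0.02],
  [0, 0, -0.025, 0, 0, 0, 0.02],
])

```text
time: 14.8
tcp_pos: [0.5966, 0.0114, 0.1318]
tool_rot: [-179.9, -0.1, -179.9]
wrist_force: [-0.3, 0.2, -1.6]
gripper_width: 0.038
```

```bash
python3 - <<'E'
from h import *
s=env.get_state();print(s["tcp_pos"],s["tool_rot"],s["wrist_force"],s["gripper_width"])
im=cams.snapshot("scene");cv2.imwrite("pics/s10.png",cv2.resize(im[150:330,170:370],None,fx=3,fy=3))
E
```

```text
[0.59657995 0.01144079 0.13181928] [-1.79886612e+02 -8.23940246e-02 -1.79900818e+02] [-0.26636029  0.2051378  -1.6265909 ] 0.037960971305321785
```

View pics/s10.png

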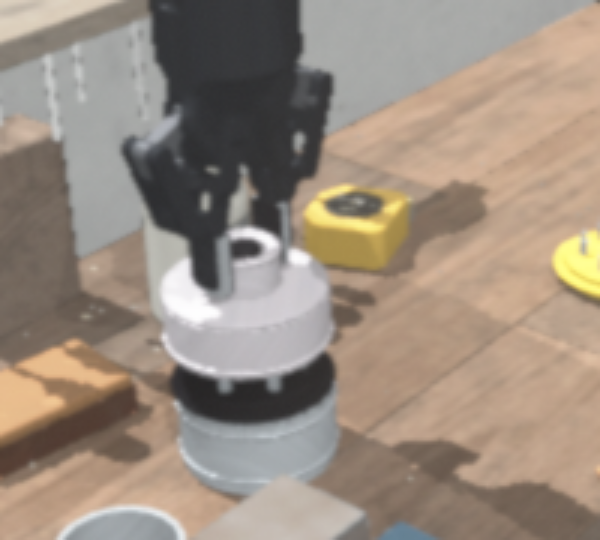

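The cover rises alone and the black lid stays seated in the tin. Continuing to about 92 mm.

>>> servo_tool([
  [0.0006, 0, -0.005, 0, 0, 0, 0.02],
  [0.0006, 0, -0.015, 0, 0, 0, 0.02],
  [0.0006, 0, -0.027, 0, 0, 0, 0.02],
  [0.0006, 0, -0.039, 0, 0, 0, 0.02],
  [0.0006, 0, -0.05, 0, 0, 0, 0.02],
  [0.0006, 0, -0.06, 0, 0, 0, 0.02],
  [0.0006, 0, -0.067, 0, 0, 0, 0.02],
  [0.0006, 0, -0.067, 0, 0, 0, 0.02],
])

```text
time: 15.65
tcp_pos: [0.5965, 0.0115, 0.1998]
tool_rot: [-179.9, -0.0, -179.9]
wrist_force: [0.7, -0.2, -1.2]
gripper_width: 0.0378
```

>>> servo_tool([
  [0, 0, 0, 0, 0, 0, 0.02],
  [0, 0, 0, 0, 0, 0, 0.02],
  [0, 0, 0, 0, 0, 0, 0.02],
  [0, 0, 0, 0, 0, 0, 0.02],
  [0, 0, 0, 0, 0, 0, 0.02],
])

```text
time: 16.15
tcp_pos: [0.5964, 0.0115, 0.1995]
tool_rot: [-179.9, -0.0, -179.9]
wrist_force: [-0.1, -0.2, -1.6]
gripper_width: 0.0385
```

```bash
python3 - <<'E'
from h import *
s=env.get_state();print(s["time"],s["tcp_pos"],s["tool_rot"],s["wrist_force"],s["gripper_width"],s["qvel"].round(2))
im=cams.snapshot("scene");cv2.imwrite("pics/s11.png",cv2.resize(im[120:330,170:370],None,fx=2.8,fy=2.8))
E
```

```text
16.15 [0.59636928 0.0114997  0.19950819] [-1.79876565e+02 -3.47868562e-02 -1.79903090e+02] [-0.12752866 -0.24591556 -1.61486089] 0.03845872921008814 [-0.05 -0.08  0.11  0.01  0.02  0.05]
```

View pics/s11.png

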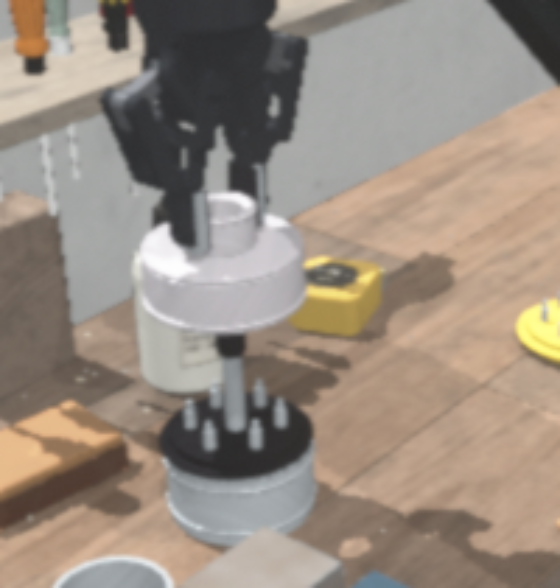

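Cover is held level 93 mm up; the lid is seated with its bits and knob exposed, and the tape measure and block are unmoved. Handing in.

```bash
python3 -c "
from bench import env
print(env.sign_off())"
```

```text
the job is handed in; nothing more can be done
None
```

The job is done and handed in at about 16 s of the 54 s limit. I lifted both lids by the knob, seated them in the wider tin, let go, then raised the cover alone by its collar. The arm is still holding it over the tin.

- **Seating:** contact came at the expected height, with the inner lid's origin about 42 mm above the bench. After release, the camera showed the lid's flange on the tin's rim with the cover still on it.
- **Cover:** it is raised about 93 mm (83 mm needed), so by the arm's position its rim is about 10 mm above the knob's top. The scene camera looks down past the rim, so I could not see that gap directly. The arm read 0.1° off level.
- **Surroundings:** in the last picture the inner lid was seated with its bits standing, and the tin, tape measure and sanding block looked undisturbed by eye. The small tin is only partly in that crop; the arm never went near it.
- **Disagreements:** the top camera put the tin about 3 to 4 mm off the wrist camera's estimate, with a poor fit, so I used the wrist camera. The gripper read about 2 mm under the true width on both grips. About 4 to 6 N pushed up on the gripper while it closed on the collar, probably the fingertips touching the cover's top.

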